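# Tap two jammed vials out of a flask into a tray

## Robot

A 6-joint arm with a two-finger parallel gripper is mounted at the origin on the work surface. World frame = base frame: x ahead of the robot, y to its left, z up, the work surface at z = 0. Lengths are in m, angles in rad, forces in N, time in s.
With the tool pointing down it reaches from about 0.325 to 0.9 m from the base axis. Payload 3.5 kg.
Tool frame: the origin (TCP) lies at the centre of the arm's flange, where the gripper is bolted on; the fingertips stand 173 mm ahead of it and the grasp point (between the pads) lies 155 mm ahead of it; z points along the fingers, y is the line along which they close (so a half turn about z gives the same grasp; the last joint's range is limited). The gripper opens to 85 mm and grips with 20 to 120 N. Pads are 22 mm wide; open, the fingers measure 114 mm over their backs; the gripper's body (76 mm by 85 mm) begins 54 mm behind the grasp point. The pads swing forward as they close: fully open they stand 13 mm farther back than shut.
Start: joints at [-1.269, 0.276, -0.026, 1.268, 0, 1.467], TCP at [0.246, -0.574, 0.405] pointing down, gripper open.
Joint ranges: [-3.12, 3.12], [-0.85, 1.88], [-1.08, 1.24], [-1.95, 2.15], [-1.57, 1.53], [-3.14, 3.14]. Speed limits (rad/s): [2.57, 2.57, 3.14, 3.14, 3.14, 3.14].

## Interface

Orientations are given as a 3x3 rotation matrix whose columns are the frame's x, y, z axes.
In Python, from plant import ctrl, optics gives the robot as it stands. The module is installed in compiled form; this text tells all that it offers.
- The arm moves only by the tool step_arm, never from a script. Its argument "plan" is a list of rows, each an object of numbers: "dx", "dy", "dz": the shift along the world's x, y, z each as a share of 40 cm, from -1 to 1; "rx", "ry", "rz": the turn, a rotation vector about the world's x, y, z each as a share of 60 degrees, from -1 to 1; "jaw": the closure, from -1 (fully open) to 1 (shut), so that 0 is half open. In form: [{"dx": .., "dy": .., "dz": .., "rx": .., "ry": .., "rz": .., "jaw": ..}, ...]. A call has 1 to 10 rows; each row is the pose to reach, as a shift and turn from the pose commanded when the call began; what a row does not reach only later rows make up. A row lasts 1/8 s, in which the tool goes at most 62.5 mm and 10.7 degrees, less where a joint would pass 70% of its speed; a pose out of reach is approached as far as the arm can. A call with a number of a shift or a turn outside -1 to 1 is refused whole. A call with a gripper value outside its range is refused whole. The fingers move at their own pace and stop on an object; the grip force is fixed at half the most. Time passes only in rows, so rows that repeat a pose let the fingers close. It gives the time, the measured TCP pose, the force, the opening and the grip force at its end, in the units of the state.
- ctrl.sense(): the state, without advancing time (a new reading comes with each control period).
- optics.snapshot(name): name is "side" or "top"; returns the picture (384x512x3 uint8, blue, green, red); there is no depth.
- optics.camera_info(name): a dict with "mtx" (3x3 intrinsics, pixels), "pose" (4x4, takes a point from camera to world coordinates). Camera axes: x right, y down, z forward; pixel columns grow to the right and rows downward; lengths in m; the calibration is good to about 2 mm. A picture is of the moment at which its call begins. camera_info takes no time and is no camera call.
- ctrl.hand_in(): hands the job in; it is judged then, once.
The state is a dict: "clock": time; "qpos": joint angles; "qd": joint speeds; "joint_efforts": joint torques, N m; "tool_pos": TCP position; "orientation": TCP orientation; "force": force on the tool from outside, world axes, zero at the start; "ft_torque": the same for the moment, N m; "gripper_width": finger opening in m; "finger_force": force on a finger pad.
Only numpy, scipy, OpenCV 4.12 (cv2) and the standard library are available. Lean on these libraries where they do the work, as an engineer would, in place of code of your own. Each camera call takes 0.05 s, during which the arm holds its last target. There are 200 camera calls.

## Task

Two sample vials have jammed side by side in the neck of the tilted clear flask. First slide the white tray along the bench until it stands under the flask's mouth, then tap the side of the flask smartly but without banging it, again and again as needed, until both vials have dropped out and lie in the tray. Do not touch the vials with the robot, and leave the other things on the bench alone.

Things in the scene. Friction and masses are not known exactly. Their poses are not given: they have to be found in the camera images.
- mouth (a point): Centre of the flask's open mouth. Axes: x points up along the flask, 30 deg above level (vials come out along -x, downward); y is level, across the flask. Its lower lip is 73 mm above the bench and the 45 mm high tray passes under it. Freed vials land 10 to 130 mm level ahead of the mouth: put the tray's centre about 55 mm ahead, on the flask's line, two walls parallel to that line.
- flask: Flat clear plastic bottle: neck 42 mm wide, 45 mm long; shoulder 21 mm long; body 84 mm wide, 110 mm long, 38 mm thick; 250 g. Origin in the mouth, on its inner floor; axes as point mouth. It rides on a sprung cross-slide: gives along its y, 0.5 N per mm, to stops 12 mm either way, and swings back when let go. It cannot be lifted off. More than 60 N on it is banging.
- stand: Fixed stand under the flask; origin on the bench, z up, mouth towards its -x. White foot plate 150 mm (x) by 110 mm (y), 12 mm high, its near edge at x = -45 mm, 55 mm level behind the mouth's lower lip at x = -100 mm. Four posts and a tilted deck, narrower than the flask, carry the slide. Nothing stands between the mouth and the bench.
- side_left (a point): Centre of the outer face of the flask body's flat upright side wall, on the +y side, nearer the robot; about 153 mm above the bench; the wall is 110 mm long and 38 mm high, along the tilted axes; +y points out of it. A tap here goes along -y: quick at contact (0.3 to 0.5 m/s), 5 to 8 mm deep, then straight back. Slow pushing frees nothing. Usually 2 to 12 taps; one vial may come first.
- side_right (a point): The same on the flask's -y side, farther from the robot; -y points out of the wall.
- vial_a: One vial: round-ended amber glass tube with a black cap, 22 mm in diameter and 65 mm long along its x axis (cap at the -x end), about 35 g; origin at its centre. At the start it lies jammed in the flask's shoulder, its centre about 76 mm up the axis from the mouth.
- vial_b: The other vial, of the same kind, lying beside the first; origin at its centre.
- tray: White open tray standing loose on the bench, outside 170 mm (its x) by 150 mm (its y) by 45 mm high, walls 8 mm thick, floor about 8 mm; about 350 g, slides with 2 to 3 N. Origin at the centre of its underside, z up. A wall can be pinched from above, or the tray pushed.
- amber_bottle: Bystander: amber bottle, 60 mm in diameter, 125 mm tall; origin under its centre.
- reagent_bottle: Bystander: clear bottle with grey cap, 72 mm in diameter, 150 mm tall; origin under its centre.
- beaker: Bystander: glass beaker, 68 mm in diameter, 85 mm tall; origin under its centre.
- mouse: Bystander: black computer mouse, 62 mm across, 33 mm high; origin under its centre.
- spatula: Bystander: spatula 170 mm long lying on the bench.
- petri_stack: Bystander: stack of clear dishes, 90 mm in diameter, 44 mm high; origin under its centre.
- vial_rack: Bystander: white rack with eight standing vials, 160 by 90 by 68 mm; origin under its centre.
Mind the look-alikes: they are no part of the job. Leave any red look-alike of the tray alone.

How it is judged:
On the way:
1. the tray stands under the mouth while both vials are still in the flask (x of mouth in the frame of tray between -0.085 and 0.085 m and y of mouth in the frame of tray between -0.075 and 0.075 m and height (world z) of tray below 0.01 m and x of each of vial_a, vial_b in the frame of mouth above 0.02 m), for 0.2 s.
At the end, for the whole second after the job is handed in: Both vials lie inside the tray (their centres within its walls and less than 60 mm above its underside), and the tray stands flat and still on the bench (height (world z) of tray below 0.01 m and angle between tray's own z axis and vertical below 0.1 rad and linear speed of tray below 0.02 m/s and x of vial_a in the frame of tray between -0.08 and 0.08 m and y of vial_a in the frame of tray between -0.07 and 0.07 m and z of each of vial_a, vial_b in the frame of tray below 0.06 m and distance between each of vial_a, vial_b and tray below 0.11 m and x of vial_b in the frame of tray between -0.08 and 0.08 m and y of vial_b in the frame of tray between -0.07 and 0.07 m); the robot touches nothing.
It fails at once if the robot touches a vial (more than 0.5 N) (contact force between any of the arm, the fingers and vial_a above 0.5 N or contact force between any of the arm, the fingers and vial_b above 0.5 N).
It fails at once if the flask is banged or shoved with more than 60 N (contact force between any of the arm, the fingers and flask above 60 N).
It fails at once if a bystander is moved more than 40 mm (distance of any of amber_bottle, reagent_bottle, beaker, mouse, spatula, petri_stack, vial_rack from where it was at the start of the episode above 0.04 m).
It also fails if it takes over 64 s, if anything falls off the work surface, if the arm or the gripper's body presses on something with over 40 N, if the wrist force passes 120 N, or if a joint passes its speed limit or range.

## Working session

There is one attempt and no reset: what is moved stays moved. The work goes in short steps, Python scripts to look and compute and a tool call to move; the robot and the scene stay as the last step left them, time stands still between calls to the robot, and variables do not carry over. Pictures are saved under pics/ and viewed, at most 10 in all, crops included, and the job is handed in when it is done.

Besides the shell and the picture viewer there is one more tool, called as name(argument=value, ...), one argument or row to a line, values as JSON. step_arm: Moves the arm, as the interface text tells. Shift numbers are shares of 40 cm and turn numbers shares of 60 degrees, none past 1 either way. Its arguments: {"type":"object","properties":{"plan":{"type":"array","items":{"type":"object","properties":{"dx":{"type":"number","minimum":-1,"maximum":1},"dy":{"type":"number","minimum":-1,"maximum":1},"dz":{"type":"number","minimum":-1,"maximum":1},"rx":{"type":"number","minimum":-1,"maximum":1},"ry":{"type":"number","minimum":-1,"maximum":1},"rz":{"type":"number","minimum":-1,"maximum":1},"jaw":{"type":"number"}}}}},"required":["plan"]}

```bash
mkdir -p pics; cat > h.py <<'E'
import numpy as np, cv2
from plant import ctrl, optics
def ray(n,u,v):
    c=optics.camera_info(n);P=np.array(c["pose"]);d=P[:3,:3]@np.linalg.inv(c["mtx"])@[u,v,1.]
    return P[:3,3],d/np.linalg.norm(d)
def at(n,u,v,z):
    o,d=ray(n,u,v);return o+d*(z-o[2])/d[2]
def tri(a,b):
    o,d=ray("side",*a);p,e=ray("top",*b)
    s,t=np.linalg.lstsq(np.c_[d,-e],p-o,rcond=None)[0]
    return (o+s*d+p+t*e)/2,np.linalg.norm(o+s*d-p-t*e)
def px(n,X):
    c=optics.camera_info(n);P=np.linalg.inv(c["pose"]);q=np.array(c["mtx"])@(P[:3,:3]@X+P[:3,3]);return q[:2]/q[2]
E
python3 - <<'E'
from h import *
for n in("side","top"):
    im=optics.snapshot(n);cv2.imwrite(f"pics/{n}0.png",im);cv2.imwrite(f"pics/{n}0b.png",cv2.resize(im,(800,600),interpolation=cv2.INTER_CUBIC))
    print(n,np.round(optics.camera_info(n)["pose"],3).tolist(),np.round(optics.camera_info(n)["mtx"]).tolist())
E
```

```text
side [[-0.768, -0.468, 0.438, 0.007], [-0.641, 0.559, -0.526, 0.573], [0.001, -0.684, -0.729, 0.928], [0.0, 0.0, 0.0, 1.0]] [[396.0, 0.0, 254.0], [0.0, 396.0, 189.0], [0.0, 0.0, 1.0]]
top [[-0.016, -0.998, 0.066, 0.409], [-1.0, 0.016, 0.01, 0.002], [-0.011, -0.065, -0.998, 1.76], [0.0, 0.0, 0.0, 1.0]] [[462.0, 0.0, 256.0], [0.0, 462.0, 200.0], [0.0, 0.0, 1.0]]
```

View pics/side0b.png

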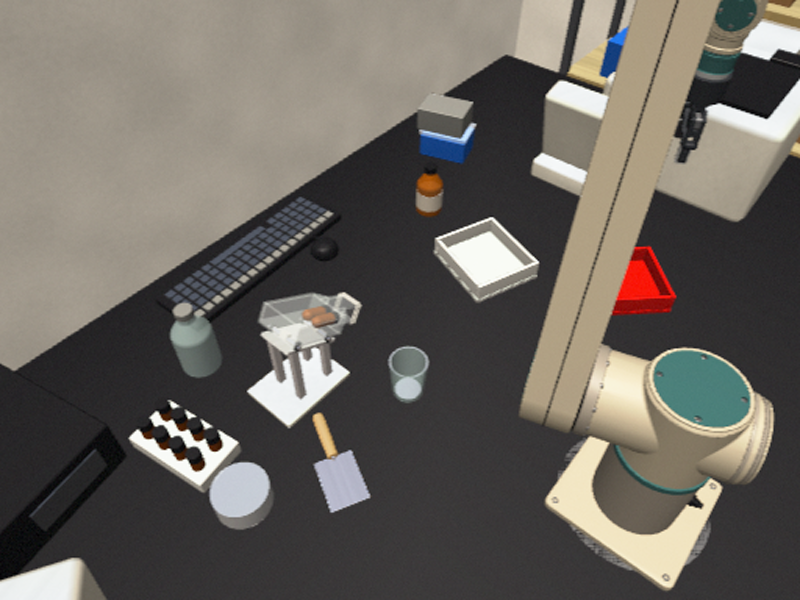

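View pics/top0b.png

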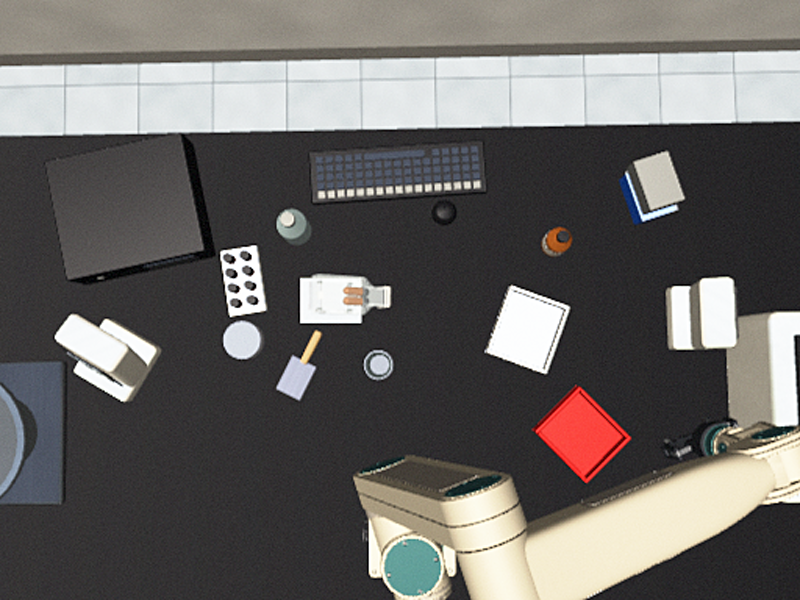

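The side view shows the white tray at (487,258) and its red look-alike at (640,285). In the top view they are at (528,329) and (583,433). The white one is the tray. The flask is at (310,315) in the side view and (345,295) in the top view. I'll enlarge both.

```bash
python3 - <<'E'
import cv2
t=cv2.imread("pics/top0.png")[170:250,180:380];cv2.imwrite("pics/topc.png",cv2.resize(t,None,fx=4,fy=4,interpolation=cv2.INTER_CUBIC))
t=cv2.imread("pics/side0.png")[130:270,150:350];cv2.imwrite("pics/sidec.png",cv2.resize(t,None,fx=4,fy=4,interpolation=cv2.INTER_CUBIC))
E
```

```text
(no output)
```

View pics/topc.png

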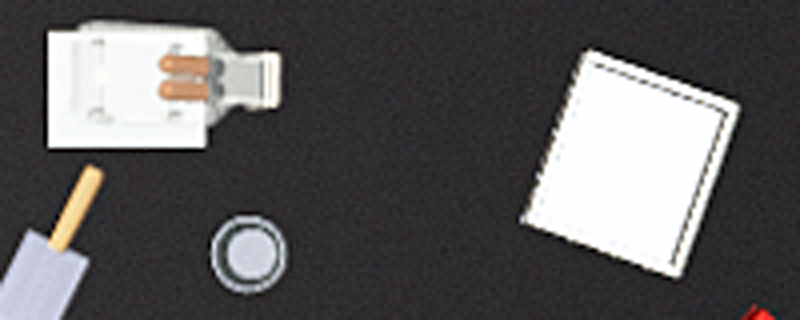

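View pics/sidec.png

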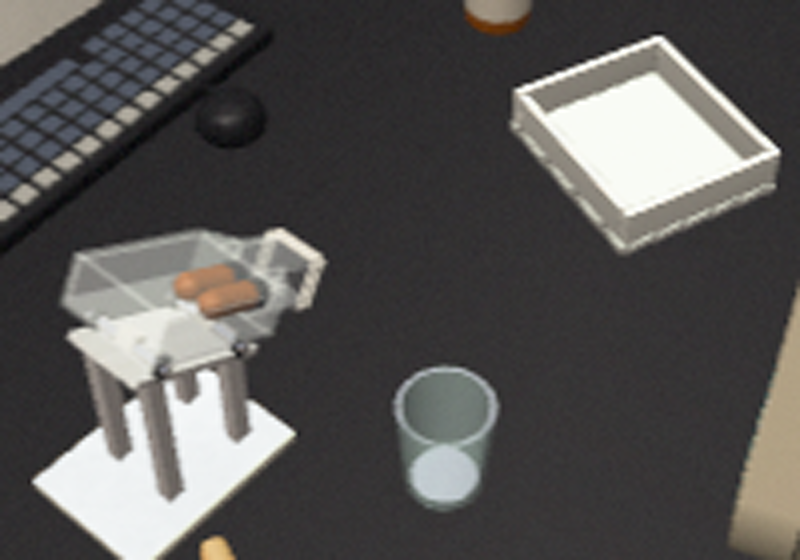

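```bash
python3 - <<'E'
from h import *
T=lambda u,v:(180+(u+.5)/4-.5,170+(v+.5)/4-.5)
S=lambda u,v:(150+(u+.5)/4-.5,130+(v+.5)/4-.5)
np.set_printoptions(precision=3,suppress=True)
print("tray top");
for p in[(587,50),(740,105),(680,277),(522,221)]:print(at("top",*T(*p),.045))
print("tray side")
for p in[(513,93),(660,38),(778,152),(625,213)]:print(at("side",*S(*p),.045))
print("foot top")
for p in[(48,30),(207,30),(207,148),(48,148)]:print(at("top",*T(*p),.012))
print("foot side")
for p in[(34,482),(294,434)]:print(at("side",*S(*p),.012))
print("lip upper far/near corners")
print(tri(S(272,231),T(262,52)),tri(S(324,262),T(280,108)),tri(S(324,262),T(262,108)))
print("body top z",tri(S(200,231),T(207,28)))
print("beaker",at("top",*T(248,254),.085),at("side",*S(446,405),.085))
E
```

```text
tray top
[ 0.584 -0.245  0.045]
[ 0.53  -0.386  0.045]
[ 0.372 -0.325  0.045]
[ 0.426 -0.181  0.045]
tray side
[ 0.581 -0.242  0.045]
[ 0.527 -0.38   0.045]
[ 0.374 -0.322  0.045]
[ 0.429 -0.187  0.045]
foot top
[0.615 0.262 0.012]
[0.613 0.11  0.012]
[0.5   0.112 0.012]
[0.503 0.262 0.012]
foot side
[0.611 0.262 0.012]
[0.501 0.116 0.012]
lip upper far/near corners
(array([0.577, 0.053, 0.119]), np.float64(0.006408878162174438)) (array([0.532, 0.041, 0.108]), np.float64(0.00429181920114443)) (array([0.527, 0.053, 0.122]), np.float64(0.006231696415229582))
body top z (array([0.597, 0.1  , 0.144]), np.float64(0.005611223620435633))
beaker [0.4   0.071 0.085] [0.4   0.071 0.085]
```

The two views agree. The tray's centre is about (0.478, -0.284), with its long axis at -20.7°. The flask's line runs along world y at x≈0.555, and the mouth is at y≈0.057. I'll pinch the tray's far short wall, whose mid is at (0.553, -0.313), and turn it -70° while sliding.

```bash
python3 - <<'E'
from h import *
s=ctrl.sense();R=np.array(s["orientation"]);print(R.round(3),np.round(s["tool_pos"],4),s["clock"],s["gripper_width"])
a=np.degrees(np.arctan2(R[1,1],R[0,1]));print("y yaw",a,"need",-20.7,"or",159.3)
for t in((.5535,-.313,.193),):print((np.array(t)-s["tool_pos"])/.4)
print("amber",at("top",557*.64,240*.64,.1))
E
```

```text
[[ 0.919  0.394 -0.001]
 [ 0.394 -0.919  0.002]
 [ 0.    -0.002 -1.   ]] [ 0.246  -0.5742  0.4037] 0.1 0.08557514198209028
y yaw -66.8062898764323 need -20.7 or 159.3
[ 0.76868633  0.65290918 -0.52674051]
amber [ 0.68002906 -0.34863221  0.1       ]
```

step_arm(
  plan=[
    {"dx":0.769,"dy":0.653,"dz":-0.1,"rz":1,"jaw":-1},
    {"dx":0.769,"dy":0.653,"dz":-0.1,"rz":1,"jaw":-1},
    {"dx":0.769,"dy":0.653,"dz":-0.1,"rz":1,"jaw":-1},
    {"dx":0.769,"dy":0.653,"dz":-0.1,"rz":1,"jaw":-1},
    {"dx":0.769,"dy":0.653,"dz":-0.1,"rz":1,"jaw":-1},
    {"dx":0.769,"dy":0.653,"dz":-0.1,"rz":1,"jaw":-1},
    {"dx":0.769,"dy":0.653,"dz":-0.1,"rz":1,"jaw":-1},
    {"dx":0.769,"dy":0.653,"dz":-0.1,"rz":1,"jaw":-1},
  ],
)

```text
schema error: expected keys dx, dy, dz, rx, ry, rz, jaw
```

step_arm(
  plan=[
    {"rz":1,"jaw":-1},
    {"rz":1,"jaw":-1},
    {"rz":1,"jaw":-1},
    {"rz":1,"jaw":-1},
    {"rz":1,"jaw":-1},
    {"rz":1,"jaw":-1},
  ],
)

```text
schema error: expected keys dx, dy, dz, rx, ry, rz, jaw
```

step_arm(
  plan=[
    {"rz":1,"jaw":-1},
    {"rz":1,"jaw":-1},
    {"rz":1,"jaw":-1},
    {"rz":1,"jaw":-1},
    {"rz":1,"jaw":-1},
    {"rz":1,"jaw":-1},
  ],
)

```text
schema error: expected keys dx, dy, dz, rx, ry, rz, jaw
```

step_arm(
  plan=[
    {"rz":0.768,"dz":-0.25,"jaw":-1},
    {"rz":0.768,"dz":-0.25,"jaw":-1},
    {"rz":0.768,"dz":-0.25,"jaw":-1},
    {"rz":0.768,"dz":-0.25,"jaw":-1},
    {"rz":0.768,"dz":-0.25,"jaw":-1},
    {"rz":0.768,"dz":-0.25,"jaw":-1},
  ],
)

```text
schema error: expected keys dx, dy, dz, rx, ry, rz, jaw
```

```bash
python3 - <<'E'
from h import *
s=ctrl.sense();R=np.array(s["orientation"]);p=np.array(s["tool_pos"]);print(R.round(3),p.round(4),s["clock"],np.round(s["qpos"],2),s["force"])
print("y yaw",np.degrees(np.arctan2(R[1,1],R[0,1])),(np.array([.5535,-.313,.193])-p)/.4)
E
```

```text
[[ 0.919  0.394 -0.001]
 [ 0.394 -0.919  0.002]
 [ 0.    -0.002 -1.   ]] [ 0.246  -0.5742  0.4037] 0.1 [-1.27  0.28 -0.03  1.27 -0.    1.47] [ 0.1597852   0.02209846 -0.33210381]
y yaw -66.8062898764323 [ 0.76868633  0.65290918 -0.52674051]
```

All keys are required in every row.

step_arm(
  plan=[
    {"dx":0.769,"dy":0.653,"dz":-0.1,"rx":0,"ry":0,"rz":1,"jaw":-1},
    {"dx":0.769,"dy":0.653,"dz":-0.1,"rx":0,"ry":0,"rz":1,"jaw":-1},
    {"dx":0.769,"dy":0.653,"dz":-0.1,"rx":0,"ry":0,"rz":1,"jaw":-1},
    {"dx":0.769,"dy":0.653,"dz":-0.1,"rx":0,"ry":0,"rz":1,"jaw":-1},
    {"dx":0.769,"dy":0.653,"dz":-0.1,"rx":0,"ry":0,"rz":1,"jaw":-1},
    {"dx":0.769,"dy":0.653,"dz":-0.1,"rx":0,"ry":0,"rz":1,"jaw":-1},
    {"dx":0.769,"dy":0.653,"dz":-0.1,"rx":0,"ry":0,"rz":1,"jaw":-1},
    {"dx":0.769,"dy":0.653,"dz":-0.1,"rx":0,"ry":0,"rz":1,"jaw":-1},
  ],
)

```text
clock: 1.1
tool_pos: [0.555, -0.3113, 0.3635]
orientation: [[0.115, 0.993, -0.001], [0.993, -0.115, 0.001], [0.001, -0.002, -1.0]]
force: [0.7, -0.0, 0.5]
gripper_width: 0.0855
finger_force: 0.0
```

step_arm(
  plan=[
    {"dx":0,"dy":0,"dz":0,"rx":0,"ry":0,"rz":1,"jaw":-1},
    {"dx":0,"dy":0,"dz":0,"rx":0,"ry":0,"rz":1,"jaw":-1},
    {"dx":0,"dy":0,"dz":0,"rx":0,"ry":0,"rz":1,"jaw":-1},
    {"dx":0,"dy":0,"dz":0,"rx":0,"ry":0,"rz":1,"jaw":-1},
    {"dx":0,"dy":0,"dz":0,"rx":0,"ry":0,"rz":1,"jaw":-1},
    {"dx":0,"dy":0,"dz":0,"rx":0,"ry":0,"rz":1,"jaw":-1},
  ],
)

```text
clock: 1.85
tool_pos: [0.5526, -0.3143, 0.3644]
orientation: [[-0.802, 0.597, -0.001], [0.597, 0.802, 0.0], [0.001, -0.001, -1.0]]
force: [-0.1, 0.4, 0.1]
gripper_width: 0.0854
finger_force: 0.0
```

step_arm(
  plan=[
    {"dx":0,"dy":0,"dz":0,"rx":0,"ry":0,"rz":1,"jaw":-1},
    {"dx":0,"dy":0,"dz":0,"rx":0,"ry":0,"rz":1,"jaw":-1},
    {"dx":0,"dy":0,"dz":0,"rx":0,"ry":0,"rz":1,"jaw":-1},
    {"dx":0,"dy":0,"dz":0,"rx":0,"ry":0,"rz":1,"jaw":-1},
    {"dx":0,"dy":0,"dz":0,"rx":0,"ry":0,"rz":1,"jaw":-1},
    {"dx":0,"dy":0,"dz":0,"rx":0,"ry":0,"rz":1,"jaw":-1},
  ],
)

```text
clock: 2.6
tool_pos: [0.5526, -0.3143, 0.3645]
orientation: [[-0.918, -0.396, -0.001], [-0.396, 0.918, 0.0], [0.001, 0.0, -1.0]]
force: [-0.8, -0.9, 1.1]
gripper_width: 0.0852
finger_force: 0.0
```

step_arm(
  plan=[
    {"dx":0,"dy":0,"dz":-0.2,"rx":0,"ry":0,"rz":0.768,"jaw":-1},
    {"dx":0,"dy":0,"dz":-0.2,"rx":0,"ry":0,"rz":0.768,"jaw":-1},
    {"dx":0,"dy":0,"dz":-0.2,"rx":0,"ry":0,"rz":0.768,"jaw":-1},
    {"dx":0,"dy":0,"dz":-0.2,"rx":0,"ry":0,"rz":0.768,"jaw":-1},
    {"dx":0,"dy":0,"dz":-0.2,"rx":0,"ry":0,"rz":0.768,"jaw":-1},
    {"dx":0,"dy":0,"dz":-0.2,"rx":0,"ry":0,"rz":0.768,"jaw":-1},
  ],
)

```text
clock: 3.35
tool_pos: [0.5528, -0.3141, 0.2845]
orientation: [[-0.356, -0.935, -0.001], [-0.935, 0.356, 0.0], [0.0, 0.001, -1.0]]
force: [-0.5, -0.9, -0.3]
gripper_width: 0.0855
finger_force: 0.0
```

```bash
cat > st.py <<'E'
from h import *
import sys
s=ctrl.sense();R=np.array(s["orientation"]);p=np.array(s["tool_pos"]);print(R.round(3).tolist(),p.round(4),s["clock"],np.round(s["qpos"],2),np.round(s["force"],1),s["gripper_width"])
t=np.array(list(map(float,sys.argv[1:4])));print("y yaw",np.degrees(np.arctan2(R[1,1],R[0,1])),((t-p)/.4).round(4))
E
python3 st.py .5535 -.313 .193
```

```text
[[-0.356, -0.935, -0.001], [-0.935, 0.356, 0.0], [0.0, 0.001, -1.0]] [ 0.5528 -0.3141  0.2845] 3.35 [-0.62  0.38 -0.15  1.04 -0.   -1.83] [-0.5 -0.9 -0.3] 0.08552790730886892
y yaw 159.14777108298614 [ 0.0017  0.0028 -0.2288]
```

step_arm(
  plan=[
    {"dx":0,"dy":0.002,"dz":-0.12,"rx":0,"ry":0,"rz":0,"jaw":-1},
    {"dx":0,"dy":0.002,"dz":-0.23,"rx":0,"ry":0,"rz":0,"jaw":-1},
    {"dx":0,"dy":0.002,"dz":-0.23,"rx":0,"ry":0,"rz":0,"jaw":-1},
    {"dx":0,"dy":0.002,"dz":-0.23,"rx":0,"ry":0,"rz":0,"jaw":1},
    {"dx":0,"dy":0.002,"dz":-0.23,"rx":0,"ry":0,"rz":0,"jaw":1},
    {"dx":0,"dy":0.002,"dz":-0.23,"rx":0,"ry":0,"rz":0,"jaw":1},
    {"dx":0,"dy":0.002,"dz":-0.23,"rx":0,"ry":0,"rz":0,"jaw":1},
    {"dx":0,"dy":0.002,"dz":-0.23,"rx":0,"ry":0,"rz":0,"jaw":1},
    {"dx":0,"dy":0.002,"dz":-0.23,"rx":0,"ry":0,"rz":0,"jaw":1},
  ],
)

```text
clock: 4.47
tool_pos: [0.5541, -0.3126, 0.1938]
orientation: [[-0.354, -0.935, 0.001], [-0.935, 0.354, -0.001], [0.0, -0.001, -1.0]]
force: [-0.7, 1.5, 5.8]
gripper_width: 0.0067
finger_force: 61.1
```

```bash
python3 st.py .5535 -.079 .193
```

```text
[[-0.354, -0.935, 0.001], [-0.935, 0.354, -0.001], [0.0, -0.001, -1.0]] [ 0.5541 -0.3126  0.1938] 4.475 [-0.62  0.47 -0.23  0.87  0.   -1.82] [-0.7  1.5  5.8] 0.006711635323407931
y yaw 159.26334054329348 [-0.0015  0.5841 -0.002 ]
```

step_arm(
  plan=[
    {"dx":0,"dy":0.03,"dz":0,"rx":0,"ry":0,"rz":-0.11,"jaw":1},
    {"dx":0,"dy":0.07,"dz":0,"rx":0,"ry":0,"rz":-0.22,"jaw":1},
    {"dx":0,"dy":0.11,"dz":0,"rx":0,"ry":0,"rz":-0.33,"jaw":1},
    {"dx":0,"dy":0.15,"dz":0,"rx":0,"ry":0,"rz":-0.44,"jaw":1},
    {"dx":0,"dy":0.19,"dz":0,"rx":0,"ry":0,"rz":-0.55,"jaw":1},
    {"dx":0,"dy":0.23,"dz":0,"rx":0,"ry":0,"rz":-0.66,"jaw":1},
    {"dx":0,"dy":0.27,"dz":0,"rx":0,"ry":0,"rz":-0.77,"jaw":1},
    {"dx":0,"dy":0.31,"dz":0,"rx":0,"ry":0,"rz":-0.88,"jaw":1},
    {"dx":0,"dy":0.35,"dz":0,"rx":0,"ry":0,"rz":-1,"jaw":1},
    {"dx":0,"dy":0.35,"dz":0,"rx":0,"ry":0,"rz":-1,"jaw":1},
  ],
)

```text
clock: 5.72
tool_pos: [0.5542, -0.1718, 0.1938]
orientation: [[-0.987, -0.161, 0.002], [-0.161, 0.987, 0.0], [-0.002, -0.0, -1.0]]
force: [-0.0, 2.4, 7.0]
gripper_width: 0.0069
finger_force: 61.3
```

```bash
python3 st.py .5535 -.079 .193; python3 - <<'E'
from h import *
im=optics.snapshot("top");cv2.imwrite("pics/top1.png",cv2.resize(im[140:260,180:380],None,fx=4,fy=4,interpolation=cv2.INTER_CUBIC))
E
```

```text
[[-0.987, -0.161, 0.002], [-0.161, 0.987, 0.0], [-0.002, -0.0, -1.0]] [ 0.5542 -0.1718  0.1938] 5.725 [-0.41  0.39 -0.36  0.82  0.   -0.57] [-0.   2.4  7. ] 0.006865197963521653
y yaw 99.27022902307228 [-0.0017  0.2319 -0.0019]
```

View pics/top1.png

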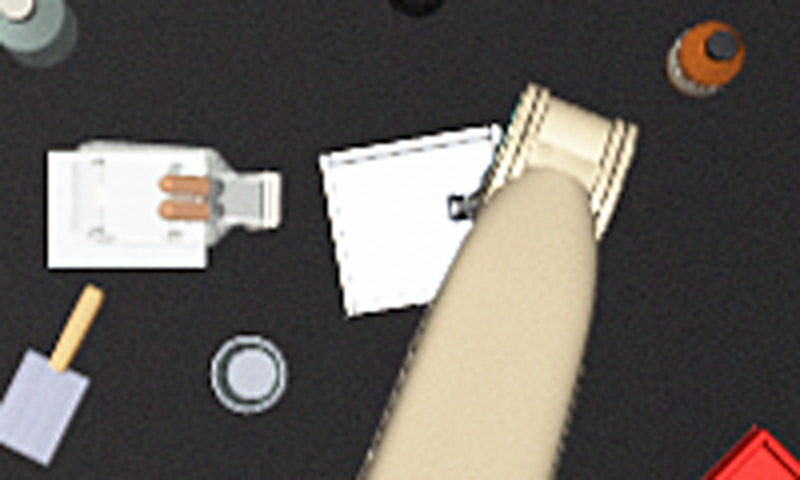

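The tray follows rigidly, with its leading corners at (320,157) and (348,316) in the crop. Now the last stretch.

step_arm(
  plan=[
    {"dx":0,"dy":0.04,"dz":0,"rx":0,"ry":0,"rz":-0.06,"jaw":1},
    {"dx":0,"dy":0.08,"dz":0,"rx":0,"ry":0,"rz":-0.12,"jaw":1},
    {"dx":0,"dy":0.12,"dz":0,"rx":0,"ry":0,"rz":-0.17,"jaw":1},
    {"dx":0,"dy":0.16,"dz":0,"rx":0,"ry":0,"rz":-0.17,"jaw":1},
    {"dx":0,"dy":0.2,"dz":0,"rx":0,"ry":0,"rz":-0.17,"jaw":1},
    {"dx":0,"dy":0.232,"dz":0,"rx":0,"ry":0,"rz":-0.17,"jaw":1},
    {"dx":0,"dy":0.232,"dz":0,"rx":0,"ry":0,"rz":-0.17,"jaw":1},
  ],
)

```text
clock: 6.65
tool_pos: [0.5546, -0.0787, 0.1937]
orientation: [[-1.0, 0.014, 0.002], [0.014, 1.0, 0.0], [-0.002, 0.0, -1.0]]
force: [1.0, 0.4, 7.3]
gripper_width: 0.0069
finger_force: 61.4
```

step_arm(
  plan=[
    {"dx":0,"dy":0,"dz":0,"rx":0,"ry":0,"rz":0,"jaw":-0.5},
    {"dx":0,"dy":0,"dz":0,"rx":0,"ry":0,"rz":0,"jaw":-0.5},
    {"dx":0,"dy":0,"dz":0,"rx":0,"ry":0,"rz":0,"jaw":-0.5},
    {"dx":0,"dy":0,"dz":0,"rx":0,"ry":0,"rz":0,"jaw":-0.5},
    {"dx":0,"dy":0,"dz":0.15,"rx":0,"ry":0,"rz":0,"jaw":-0.5},
    {"dx":0,"dy":0,"dz":0.3,"rx":0,"ry":0,"rz":0,"jaw":-0.5},
    {"dx":-0.2,"dy":-0.1,"dz":0.4,"rx":0,"ry":0,"rz":0,"jaw":1},
    {"dx":-0.35,"dy":-0.1,"dz":0.4,"rx":0,"ry":0,"rz":0,"jaw":1},
    {"dx":-0.35,"dy":-0.1,"dz":0.4,"rx":0,"ry":0,"rz":0,"jaw":1},
    {"dx":-0.35,"dy":-0.1,"dz":0.4,"rx":0,"ry":0,"rz":0,"jaw":1},
  ],
)

```text
clock: 7.9
tool_pos: [0.412, -0.1197, 0.3529]
orientation: [[-1.0, 0.018, 0.0], [0.018, 1.0, -0.0], [-0.0, 0.0, -1.0]]
force: [0.3, -0.2, 0.4]
gripper_width: -0.0
finger_force: 0.0
```

```bash
python3 st.py .43 .145 .316; python3 - <<'E'
from h import *
im=optics.snapshot("side");cv2.imwrite("pics/side2.png",cv2.resize(im[150:260,140:300],None,fx=5,fy=5,interpolation=cv2.INTER_CUBIC))
im=optics.snapshot("top");cv2.imwrite("pics/top2.png",cv2.resize(im[140:260,180:380],None,fx=4,fy=4,interpolation=cv2.INTER_CUBIC))
E
```

```text
[[-1.0, 0.018, 0.0], [0.018, 1.0, -0.0], [-0.0, 0.0, -1.0]] [ 0.412  -0.1197  0.3529] 7.9 [-0.43 -0.04 -0.5   1.11  0.   -0.42] [ 0.3 -0.2  0.4] -3.2905515089960645e-05
y yaw 88.96359293005527 [ 0.045   0.6618 -0.0923]
```

View pics/side2.png

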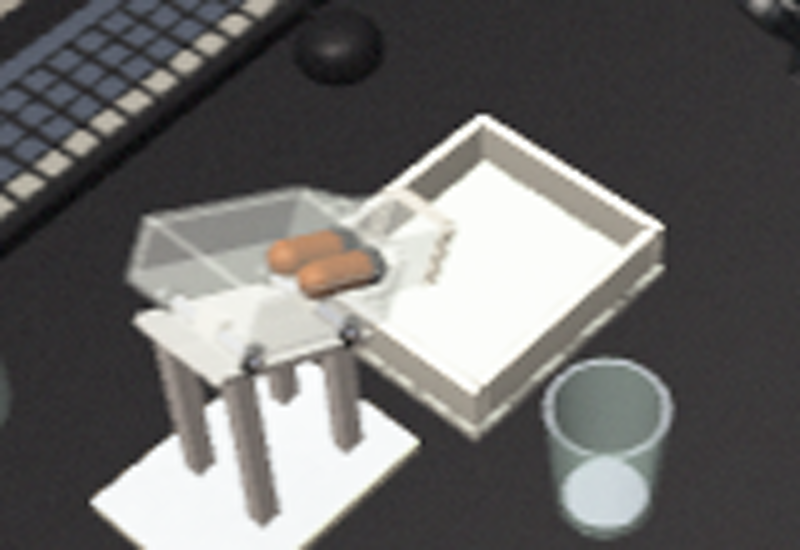

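```bash
python3 - <<'E'
from h import *
S=lambda u,v:(140+(u+.5)/5-.5,150+(v+.5)/5-.5)
for p in[(482,117),(663,228),(478,393)]:print(at("side",*S(*p),.045).round(3))
# project predicted flask body near wall corners into side crop
a=np.radians(30);f=np.array([.016,1,0]);X=f*np.cos(a)+np.array([0,0,np.sin(a)]);Z=-f*np.sin(a)+np.array([0,0,np.cos(a)]);Y=np.cross(Z,X)
M=np.array([.555,.057,.073])
for x in(66,176):
  for z in(0,38):
    P=M+X*x/1e3+Z*z/1e3+Y*.042;q=(px("side",P)-[140,150])*5+2;print(x,z,P.round(3),q.round())
print((M+X*.121+Z*.019+Y*.042).round(4))
E
```

```text
[ 0.625 -0.08   0.045]
[ 0.478 -0.079  0.045]
[0.48  0.086 0.045]
66 0 [0.514 0.115 0.106] [392. 324.]
66 38 [0.514 0.096 0.139] [413. 264.]
176 0 [0.515 0.21  0.161] [249. 366.]
176 38 [0.515 0.191 0.194] [270. 301.]
[0.5145 0.153  0.15  ]
```

step_arm(
  plan=[
    {"dx":0.07,"dy":0.662,"dz":0,"rx":0,"ry":0,"rz":0,"jaw":1},
    {"dx":0.07,"dy":0.662,"dz":0,"rx":0,"ry":0,"rz":0,"jaw":1},
    {"dx":0.07,"dy":0.662,"dz":0,"rx":0,"ry":0,"rz":0,"jaw":1},
    {"dx":0.07,"dy":0.662,"dz":0,"rx":0,"ry":0,"rz":0,"jaw":1},
    {"dx":0.07,"dy":0.662,"dz":0,"rx":0,"ry":0,"rz":0,"jaw":1},
    {"dx":0.07,"dy":0.662,"dz":-0.0925,"rx":0,"ry":0,"rz":0,"jaw":1},
    {"dx":0.07,"dy":0.662,"dz":-0.0925,"rx":0,"ry":0,"rz":0,"jaw":1},
    {"dx":0.07,"dy":0.662,"dz":-0.0925,"rx":0,"ry":0,"rz":0,"jaw":1},
  ],
)

```text
clock: 9.0
tool_pos: [0.4423, 0.1448, 0.3161]
orientation: [[-1.0, 0.017, -0.0], [0.017, 1.0, -0.0], [0.0, -0.0, -1.0]]
force: [1.0, 0.7, -0.3]
gripper_width: -0.0001
finger_force: 0.0
```

step_arm(
  plan=[
    {"dx":0.1,"dy":0,"dz":0,"rx":0,"ry":0,"rz":0,"jaw":1},
    {"dx":0.1,"dy":0,"dz":0,"rx":0,"ry":0,"rz":0,"jaw":1},
    {"dx":0.125,"dy":0,"dz":0,"rx":0,"ry":0,"rz":0,"jaw":1},
    {"dx":0.15,"dy":0,"dz":0,"rx":0,"ry":0,"rz":0,"jaw":1},
    {"dx":0.15,"dy":0,"dz":0,"rx":0,"ry":0,"rz":0,"jaw":1},
  ],
)

```text
clock: 9.62
tool_pos: [0.5023, 0.145, 0.316]
orientation: [[-1.0, 0.016, 0.001], [0.016, 1.0, 0.0], [-0.001, 0.0, -1.0]]
force: [-0.1, -0.3, -0.3]
gripper_width: -0.0001
finger_force: 0.0
```

step_arm(
  plan=[
    {"dx":0.0075,"dy":0,"dz":0,"rx":0,"ry":0,"rz":0,"jaw":1},
    {"dx":0.0075,"dy":0,"dz":0,"rx":0,"ry":0,"rz":0,"jaw":1},
  ],
)

```text
clock: 9.88
tool_pos: [0.5045, 0.1451, 0.3156]
orientation: [[-1.0, 0.016, -0.001], [0.016, 1.0, -0.0], [0.001, -0.0, -1.0]]
force: [-0.1, -0.1, -0.3]
gripper_width: -0.0001
finger_force: 0.2
```

step_arm(
  plan=[
    {"dx":0.0075,"dy":0,"dz":0,"rx":0,"ry":0,"rz":0,"jaw":1},
    {"dx":0.0075,"dy":0,"dz":0,"rx":0,"ry":0,"rz":0,"jaw":1},
  ],
)

```text
clock: 10.12
tool_pos: [0.5074, 0.1451, 0.3155]
orientation: [[-1.0, 0.016, -0.001], [0.016, 1.0, -0.0], [0.001, -0.0, -1.0]]
force: [-1.9, 0.1, 1.2]
gripper_width: -0.0
finger_force: 0.9
```

step_arm(
  plan=[
    {"dx":0.0075,"dy":0,"dz":0,"rx":0,"ry":0,"rz":0,"jaw":1},
    {"dx":0.0075,"dy":0,"dz":0,"rx":0,"ry":0,"rz":0,"jaw":1},
  ],
)

```text
clock: 10.38
tool_pos: [0.5104, 0.1451, 0.3154]
orientation: [[-1.0, 0.016, -0.002], [0.016, 1.0, -0.0], [0.002, -0.0, -1.0]]
force: [-3.4, 0.3, 1.4]
gripper_width: 0.0
finger_force: 1.7
```

Contact begins at TCP x≈0.504, as predicted. First tap:

step_arm(
  plan=[
    {"dx":-0.11,"dy":0,"dz":0,"rx":0,"ry":0,"rz":0,"jaw":1},
    {"dx":-0.11,"dy":0,"dz":0,"rx":0,"ry":0,"rz":0,"jaw":1},
    {"dx":-0.11,"dy":0,"dz":0,"rx":0,"ry":0,"rz":0,"jaw":1},
    {"dx":0,"dy":0,"dz":0,"rx":0,"ry":0,"rz":0,"jaw":1},
  ],
)

```text
clock: 10.88
tool_pos: [0.5097, 0.1452, 0.3156]
orientation: [[-1.0, 0.015, -0.002], [0.015, 1.0, -0.0], [0.002, -0.0, -1.0]]
force: [4.2, -0.5, -1.2]
gripper_width: -0.0001
finger_force: 2.8
```

step_arm(
  plan=[
    {"dx":-0.11,"dy":0,"dz":0,"rx":0,"ry":0,"rz":0,"jaw":1},
    {"dx":-0.11,"dy":0,"dz":0,"rx":0,"ry":0,"rz":0,"jaw":1},
    {"dx":-0.11,"dy":0,"dz":0,"rx":0,"ry":0,"rz":0,"jaw":1},
  ],
)

```text
clock: 11.25
tool_pos: [0.468, 0.1452, 0.3163]
orientation: [[-1.0, 0.016, 0.003], [0.016, 1.0, 0.0], [-0.003, 0.0, -1.0]]
force: [0.1, 0.9, 1.1]
gripper_width: 0.0001
finger_force: 0.0
```

```bash
python3 - <<'E'
from h import *
im=optics.snapshot("side");cv2.imwrite("pics/side3.png",cv2.resize(im[150:260,140:300],None,fx=5,fy=5,interpolation=cv2.INTER_CUBIC))
# amber pixels positions
def amber(im):
    h=cv2.cvtColor(im,cv2.COLOR_BGR2HSV);m=cv2.inRange(h,(5,90,90),(20,255,255));m[:, :180]=0;m[:150]=0;m[260:]=0
    n,l,st,c=cv2.connectedComponentsWithStats(m[:, :300]);return [(st[i,4],c[i].round()) for i in range(1,n) if st[i,4]>15]
print(amber(im), ctrl.sense()["clock"])
E
```

```text
[(np.int32(82), array([196., 197.]))] 11.3
```

View pics/side3.png

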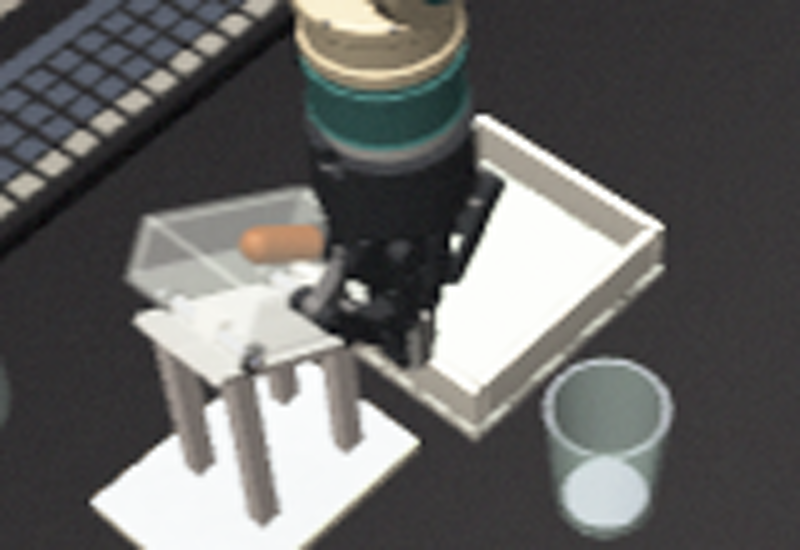

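One vial has shifted (now at (285,243)), and the gripper hides the other. I'll keep tapping and track by colour.

step_arm(
  plan=[
    {"dx":0.112,"dy":0,"dz":0,"rx":0,"ry":0,"rz":0,"jaw":1},
    {"dx":0,"dy":0,"dz":0,"rx":0,"ry":0,"rz":0,"jaw":1},
    {"dx":0,"dy":0,"dz":0,"rx":0,"ry":0,"rz":0,"jaw":1},
    {"dx":0,"dy":0,"dz":0,"rx":0,"ry":0,"rz":0,"jaw":1},
    {"dx":0,"dy":0,"dz":0,"rx":0,"ry":0,"rz":0,"jaw":1},
  ],
)

```text
clock: 11.92
tool_pos: [0.4678, 0.1452, 0.3168]
orientation: [[-1.0, 0.016, 0.003], [0.016, 1.0, 0.0], [-0.003, 0.0, -1.0]]
force: [-0.1, 0.4, 0.8]
gripper_width: -0.0002
finger_force: 0.0
```

```bash
cat > look.py <<'E'
from h import *
for n,z in(("side",.12),("top",.12)):
    im=optics.snapshot(n);h=cv2.cvtColor(im,cv2.COLOR_BGR2HSV);m=cv2.inRange(h,(3,80,60),(20,255,255))
    k,l,st,c=cv2.connectedComponentsWithStats(m)
    for i in range(1,k):
        if st[i,4]>8:
            p=at(n,*c[i],z)
            if .4<p[0]<.72 and -.2<p[1]<.3:print(n,st[i].tolist(),c[i].round(1),p.round(3),"floor",at(n,*c[i],.02)[:2].round(3))
print(ctrl.sense()["clock"])
E
python3 look.py
```

```text
side [240, 184, 12, 10, 66] [244.9 188.2] [0.513 0.005 0.12 ] floor [ 0.575 -0.066]
side [250, 200, 7, 12, 54] [252.9 204.6] [0.456 0.037 0.12 ] floor [ 0.512 -0.029]
top [276, 181, 5, 11, 46] [277.6 185.8] [ 0.566 -0.061  0.12 ] floor [ 0.575 -0.065]
top [262, 200, 11, 9, 47] [266.9 204.2] [ 0.501 -0.021  0.12 ] floor [ 0.507 -0.023]
12.025
```

Both views agree that the two vials are on the tray floor, at (0.575, -0.065) and (0.510, -0.026). I'll back away and check.

step_arm(
  plan=[
    {"dx":-0.1,"dy":0,"dz":0.05,"rx":0,"ry":0,"rz":0,"jaw":1},
    {"dx":-0.1,"dy":0,"dz":0.25,"rx":0,"ry":0,"rz":0,"jaw":1},
    {"dx":-0.1,"dy":0,"dz":0.25,"rx":0,"ry":0,"rz":0,"jaw":1},
    {"dx":-0.1,"dy":0,"dz":0.25,"rx":0,"ry":0,"rz":0,"jaw":1},
    {"dx":-0.1,"dy":0,"dz":0.25,"rx":0,"ry":0,"rz":0,"jaw":1},
    {"dx":-0.1,"dy":0,"dz":0.25,"rx":0,"ry":0,"rz":0,"jaw":1},
  ],
)

```text
clock: 12.78
tool_pos: [0.4264, 0.145, 0.4142]
orientation: [[-1.0, 0.016, -0.003], [0.016, 1.0, -0.001], [0.003, -0.001, -1.0]]
force: [0.1, -0.1, 0.6]
gripper_width: -0.0002
finger_force: 0.0
```

```bash
python3 look.py; python3 - <<'E'
from h import *
im=optics.snapshot("top");cv2.imwrite("pics/top4.png",cv2.resize(im[140:260,180:380],None,fx=4,fy=4,interpolation=cv2.INTER_CUBIC))
E
```

```text
side [240, 186, 12, 8, 52] [245.5 188.9] [0.51  0.006 0.12 ] floor [ 0.572 -0.064]
side [250, 200, 7, 12, 54] [252.9 204.6] [0.456 0.037 0.12 ] floor [ 0.512 -0.029]
top [276, 181, 5, 11, 47] [277.7 185.8] [ 0.566 -0.061  0.12 ] floor [ 0.576 -0.065]
top [262, 200, 11, 9, 47] [267.  204.1] [ 0.501 -0.022  0.12 ] floor [ 0.507 -0.023]
12.875
```

View pics/top4.png

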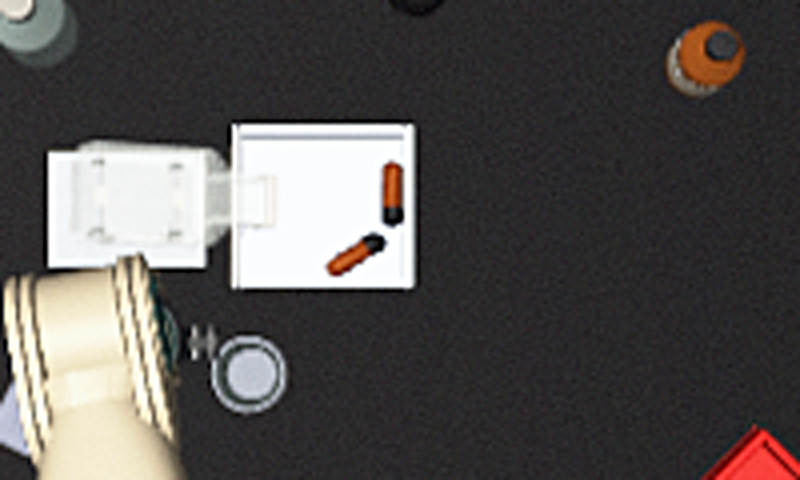

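Both vials lie still in the tray, at (392,195) and (355,255) in the crop. The flask is empty and the robot is clear of everything.

```bash
python3 -c "
from plant import ctrl
print(ctrl.hand_in())"
```

```text
the job is handed in; nothing more can be done
None
```

The white tray is under the flask's mouth, and two taps dropped both vials into it. The bystanders were left alone, and I handed the job in at about 13 s of the 64 s allowed; no verdict was returned.

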